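# Lock the bottle carrier with a linch pin

## Robot

A 6-joint arm with a two-finger parallel gripper is mounted at the origin on the work surface. World frame = base frame: x ahead of the robot, y to its left, z up, the work surface at z = 0. Lengths are in m, angles in rad, forces in N, time in s.
With the tool pointing down it reaches from about 0.375 to 0.9 m from the base axis. Payload 3.1 kg.
Tool frame: the origin (TCP) lies midway between the tips of the shut fingers; the grasp point (between the pads) lies robot.grip_depth behind it (robot.grip_depth is the distance from the TCP to the grasp point, in m); z points along the fingers, y is the line along which they close (so a half turn about z gives the same grasp; the last joint's range is limited). The gripper opens to 87 mm and grips with 3 to 60 N. Pads are 19 mm wide; open, the fingers measure 117 mm over their backs; the gripper's body (75 mm by 190 mm) begins 51 mm behind the grasp point.
Start: joints at [1.05, 0.527, 1.433, -0, 1.181, -0.178], TCP at [0.21, 0.589, 0.223] pointing down, gripper open.
Joint ranges: [-3.08, 3.08], [-0.75, 2.2], [0.22, 2.44], [-1.43, 4.57], [0, 2.65], [-2.85, 2.85]. Speed limits (rad/s): [2.79, 2.79, 3.14, 3.14, 3.14, 3.14].

## Interface

Orientations are given as a unit quaternion [x, y, z, w].
In Python, from rig import robot gives the robot as it stands.
- The arm moves only by the tool tcp_steps, called after ">>>" by a JSON object that holds its "method" and its "body", one argument or row to a line. Schema: {"type":"object","properties":{"ticks":{"type":"object","properties":{"rows":{"type":"array","items":{"type":"array","items":{"type":"number"},"minItems":4,"maxItems":4},"minItems":1,"maxItems":20}},"additionalProperties":false,"required":["rows"]},"jaw":{"type":"number"},"grip_force":{"type":"number"},"only":{"type":"string"},"quiet":{"type":"boolean"},"lines":{"type":"string"}},"required":["ticks"],"additionalProperties":false}. ticks is an object whose key "rows" holds a list of rows, 1 to 20 of them, each of 4 numbers: dx, dy, dz in m, then a turn about the tool's z in rad; each row shifts and turns the commanded pose from where the row before left it, along the tool's axes as they then stand; what a row does not reach is not made up. A row lasts 1/12 s, in which the tool goes at most 0.0417 m and 0.125 rad, less where a joint would pass 70% of its speed; a pose out of reach is approached as far as the arm can. jaw is the finger opening in m, set as the call begins (left out keeps the last). The fingers move at their own pace and stop on an object; grip_force is the grip in N (left out, the last holds). Time passes only in rows, so rows that do not move let the fingers close. The tool returns the time, the measured TCP pose, the force, the opening and the grip force at its end. only (a regular expression) keeps the lines of the reply that match it, lines (a string "A,B") keeps lines A to B, and quiet returns only ok. Input that does not fit is refused with a message, and nothing moves.
- robot.get_obs(): the state, without advancing time (a new reading comes with each control period).
- robot.camera(name): name is "scene" or "top" or "wrist"; returns a dict with "img" (480x640x3 uint8, red, green, blue), "fx", "fy", "cx", "cy" (pixels), "xyz" and "attitude" of the camera in the world. Camera axes: x right, y down, z forward; pixel columns grow to the right and rows downward; lengths in m; the calibration is good to about 2 mm. A picture is of the moment at which its call begins. There is no depth.
- robot.hand_in(): hands the job in; it is judged then, once.
The state is a dict: "time": time; "q": joint angles; "joint_velocities": joint speeds; "joint_torque": joint torques, N m; "position": TCP position; "tool_rot": TCP orientation; "ft_force": force on the tool from outside, world axes, zero at the start; "moment": the same for the moment, N m; "grip_width": finger opening in m; "grip_force": force on a finger pad.
Only numpy, scipy, OpenCV 4.12 (cv2) and the standard library are available. Lean on these libraries where they do the work, as an engineer would, in place of code of your own. Each camera call takes 0.05 s, during which the arm holds its last target. There are 200 camera calls.

## Task

Swing the carrier's hold-down bar fully shut on the bottles. Then draw the linch pin out from under its cover, push it fully home through the hole in the post from the bar's free end, and flip its sprung ring over the post so that it snaps shut round the pin's end. Leave the other things on the bench where they stand.

Things in the scene. Friction and masses are not known exactly. Their poses are not given: they have to be found in the camera images.
- carrier: Aluminium bottle carrier, fixed: tray 250 mm long (its x), 84 wide; three white bottles in a row (117 mm high); near its -x end, which faces roughly to the robot, an upright steel post 20 mm thick (x = -70 to -50 mm), 32 wide, top at 157 mm, with a square cross hole along x. Origin: centre of the underside; z up; +x is the way the pin goes in (pin x along carrier x).
- hole (a point): Centre of the hole's mouth on the post's -x face (carrier x = -70 mm, z = 141 mm); axes as the carrier. Hole 15 mm square, 20 mm through. The shut bar's top lies 13 mm below the hole's axis, so the head of the pin pushed home sits 2 mm over the bar.
- bar (a joint): Hinge of the flat aluminium hold-down bar, 220 x 50 x 10 mm; axis along carrier y at carrier x = 110 mm, z = 123 mm. The bar reaches from there to -x; a slot in it goes over the post. 0 = shut, level on the caps (top at 128 mm); grows as the free end rises (rad). Stiff: it stays where left; 1 to 3 N downward pushes it shut.
- bar_end (a point): Middle of the top edge of the bar's free end, 220 mm from the hinge
- pin: Steel linch pin, 0.15 kg. Origin: on its axis at the shoulder between shank and head; +x to the tip; z up at the start. Shank 12 mm across, 56 long, its last 8 mm tapered; head a block 26 long (x = -26 to 0), 22 wide, 22 high; behind it a narrow tang. On the bench its axis is 11 mm up. Starts under the cover, the last 40 mm or so of the shank showing.
- ring (a joint): Hinge of the pin's sprung wire ring, axis along pin y at pin x = -36 mm. Loop of 8 mm wire, 68 mm wide, 100 mm from hinge to the middle of its straight 30 mm end. 0 = open, trailing behind the head (pin -x); grows as it swings up (pin +z) and over; pi = closed, its end beyond the pin's tip. Sprung towards closed: left below about 1.2 it stays, beyond 1.8 it snaps shut; under 1 N moves it.
- ring_end (a point): Centre of the straight end of the ring's wire (the place to take it)
- cover: Low fixed cover, 170 mm long (its x), 90 wide, 39 high: grey walls 5 mm, clear roof (underside 34 mm up), no floor, 80 mm wide inside. Origin: centre of the underside. Its only open end, the mouth, is at x = -85 mm and faces -x. The pin lies in it along x, tip to the mouth, ring innermost; pulled 165 mm along -x it is wholly out.
- bottle_a: loose white bottle, 44 mm across, 105 mm tall, standing beside the lane in front of the cover's mouth; origin at the centre of its underside. To be left alone.
- bottle_b: like bottle_a, standing on the other side of that lane; origin at the centre of its underside. To be left alone.
- bottle_c: like bottle_a, standing beside the carrier; origin at the centre of its underside. To be left alone.
- jar: loose amber jar, 72 mm across, 100 mm tall; origin at the centre of its underside. To be left alone.
- beaker: loose clear plastic cup, 72 mm across, 90 mm tall; origin at the centre of its underside. To be left alone.
- bin: loose red open bin 80 x 70 x 50 mm; origin at the centre of its underside. To be left alone.
- tape: loose tape dispenser 70 x 45 x 64 mm, black and grey; origin at the centre of its underside. To be left alone.

How it is judged:
On the way, in this order (a step that is already met when the one before it is completed fails the run):
1. the bar is shut (within 0.04 rad) with the pin not yet in the hole (value of joint bar below 0.04 rad and distance between pin and hole above 0.06 m), for 0.2 s.
2. the pin is home in the hole, ring still open, bar shut (x of pin in the frame of hole between -0.006 and 0.004 m and y of pin in the frame of hole between -0.006 and 0.006 m and z of pin in the frame of hole between -0.006 and 0.006 m and angle between the x axis of pin and the x axis of carrier, either way round below 0.2 rad and value of joint bar below 0.04 rad and value of joint ring below 1 rad), for 0.2 s.
3. the ring is closed round the pin's end (value of joint ring above 2.9 rad), for 0.2 s.
At the end, for the whole second after the job is handed in: The bar is shut (within 0.04 rad), the pin is through the hole with its shoulder within 6 mm of the post's face, within 6 mm of the hole's axis and 0.2 rad of its direction, the ring is closed (beyond 2.9 rad), and the pin is at rest (x of pin in the frame of hole between -0.006 and 0.004 m and y of pin in the frame of hole between -0.006 and 0.006 m and z of pin in the frame of hole between -0.006 and 0.006 m and angle between the x axis of pin and the x axis of carrier, either way round below 0.2 rad and value of joint bar below 0.04 rad and value of joint ring above 2.9 rad and linear speed of pin below 0.02 m/s and angular speed of pin below 0.2 rad/s); the robot touches nothing.
It fails at once if a bystander is shifted by more than 30 mm (distance of any of bottle_a, bottle_b, bottle_c, jar, beaker, bin, tape from where it was at the start of the episode above 0.03 m).
It fails at once if a bystander is tipped by more than 0.5 rad (angle between any of bottle_a, bottle_b, bottle_c, jar, beaker, bin, tape's own z axis and vertical above 0.5 rad).
It also fails if it takes over 72 s, if anything falls off the work surface, if the arm or the gripper's body presses on something with over 40 N, if the wrist force passes 120 N, or if a joint passes its speed limit or range.

## Working session

There is one attempt and no reset: what is moved stays moved. The work goes in short steps, Python scripts to look and compute and a tool call to move; the robot and the scene stay as the last step left them, time stands still between calls to the robot, and variables do not carry over. Pictures are saved under pics/ and viewed, at most 10 in all, crops included, and the job is handed in when it is done.

```bash
ls; mkdir -p pics
```

Run:
```python
from rig import robot
import cv2
for n in("scene","top"):
    c=robot.camera(n); cv2.imwrite(f"pics/{n}0.png",c["img"][:,:,::-1]); print(n,{k:v for k,v in c.items() if k!="img"})
print(robot.grip_depth, robot.get_obs())
```

```text
pics
rig.py
scene {'fx': 540.435048253557, 'fy': 540.435048253557, 'cx': 318.2298100299329, 'cy': 242.19311673076803, 'xyz': array([1.11162593, 0.12081634, 1.05163393]), 'attitude': array([ 0.60206482,  0.75587638, -0.19874358, -0.16330901])}
top {'fx': 504.8059946892007, 'fy': 504.8059946892007, 'cx': 312.198253291614, 'cy': 254.13180143591137, 'xyz': array([ 0.40095795, -0.00642604,  1.12156385]), 'attitude': array([-0.69611293,  0.71317201, -0.05574242,  0.06087079])}
0.0187 {'time': 0.1, 'q': array([ 1.04949037e+00,  5.28343622e-01,  1.43379017e+00, -3.40877683e-05,
        1.18138584e+00, -1.78506507e-01]), 'joint_velocities': array([-1.33173560e-03, -1.23085921e-03, -2.80143093e-03,  3.33024594e-03,
        1.48986582e-03,  7.35426880e-05]), 'joint_torque': array([-6.36404238e-04, -4.40985131e+01, -1.77150267e+01,  6.34556869e-02,
        5.33849804e-02, -4.31510171e-05]), 'position': array([0.20972728, 0.58805583, 0.22168257]), 'tool_rot': array([ 1.70555261e-01,  9.85347641e-01, -9.10511168e-04, -3.15487470e-04]), 'ft_force': array([ 0.51176717, -0.06484029,  0.26778817]), 'moment': array([ 0.02450634,  0.02090053, -0.00381511]), 'grip_force': 0.0, 'grip_width': 0.08720537356157167}
```

View pics/scene0.png

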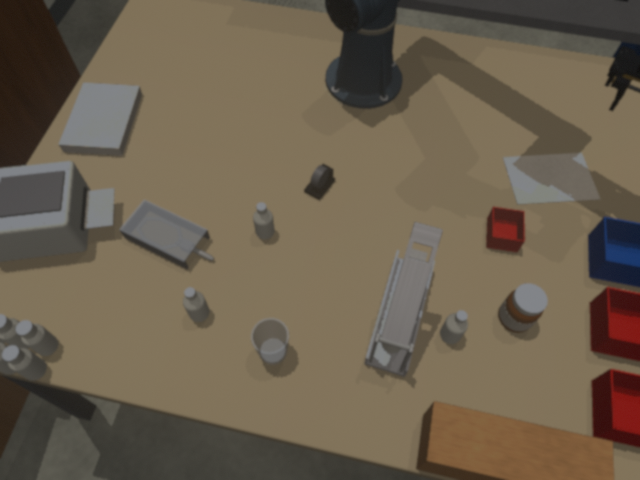

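View pics/top0.png

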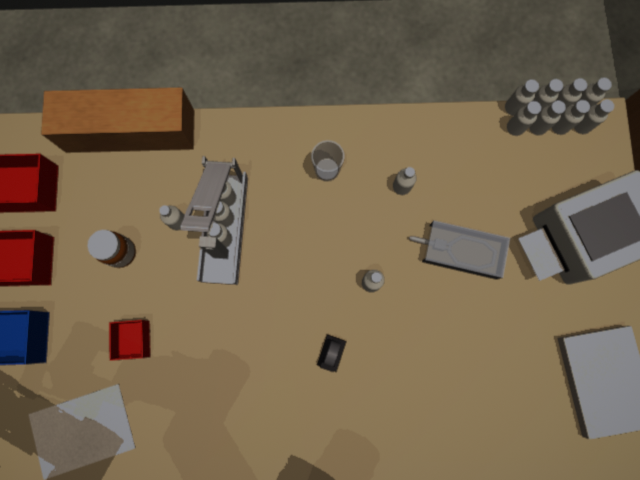

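Create h.py:
```python
import numpy as np, cv2
from rig import robot
from scipy.spatial.transform import Rotation as R
def ray(c,u,v):
    d=R.from_quat(c["attitude"]).apply([(u-c["cx"])/c["fx"],(v-c["cy"])/c["fy"],1]); return d
def onz(c,u,v,z):
    d=ray(c,u,v); return c["xyz"]+d*(z-c["xyz"][2])/d[2]
def tri(c1,p1,c2,p2):
    a,b=ray(c1,*p1),ray(c2,*p2); A=np.stack([a,-b],1); t=np.linalg.lstsq(A,c2["xyz"]-c1["xyz"],rcond=None)[0]
    P,Q=c1["xyz"]+a*t[0],c2["xyz"]+b*t[1]; return (P+Q)/2,np.linalg.norm(P-Q)
def proj(c,P):
    p=R.from_quat(c["attitude"]).inv().apply(np.asarray(P)-c["xyz"]); return np.stack([c["cx"]+c["fx"]*p[...,0]/p[...,2],c["cy"]+c["fy"]*p[...,1]/p[...,2]],-1)
def crop(img,x0,y0,w,h,s):
    o=cv2.resize(img[y0:y0+h,x0:x0+w,::-1],None,fx=s,fy=s,interpolation=cv2.INTER_CUBIC)
    o=cv2.convertScaleAbs(o,alpha=1.4,beta=20)
    for i in range(0,w,20): cv2.putText(o,str(x0+i),(i*s,8),0,.3,(0,255,255)); cv2.line(o,(i*s,10),(i*s,15),(0,255,255))
    for i in range(0,h,20): cv2.putText(o,str(y0+i),(0,i*s+4),0,.3,(0,255,255)); cv2.line(o,(22,i*s),(28,i*s),(0,255,255))
    return o
```

Run:
```python
from h import *
t=robot.camera("top"); s=robot.camera("scene")
a=crop(t["img"],160,145,95,150,4); b=crop(t["img"],400,210,110,75,4); d=crop(s["img"],110,190,110,75,4)
o=np.zeros((600,800,3),np.uint8); o[:600,:380]=a; o[:300,380:]=np.pad(b,((0,0),(0,0),(0,0)))[:,:420]; o[300:,380:]=d[:,:420]
cv2.imwrite("pics/c1.png",o)
cv2.imwrite("pics/c2.png",crop(s["img"],350,215,100,165,5)[::1][:825])
```

```bash
python3 -c "
import cv2;i=cv2.imread('pics/c2.png');cv2.imwrite('pics/c2.png',cv2.resize(i,None,fx=.72,fy=.72))"
```

```text
(no output)
```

View pics/c1.png

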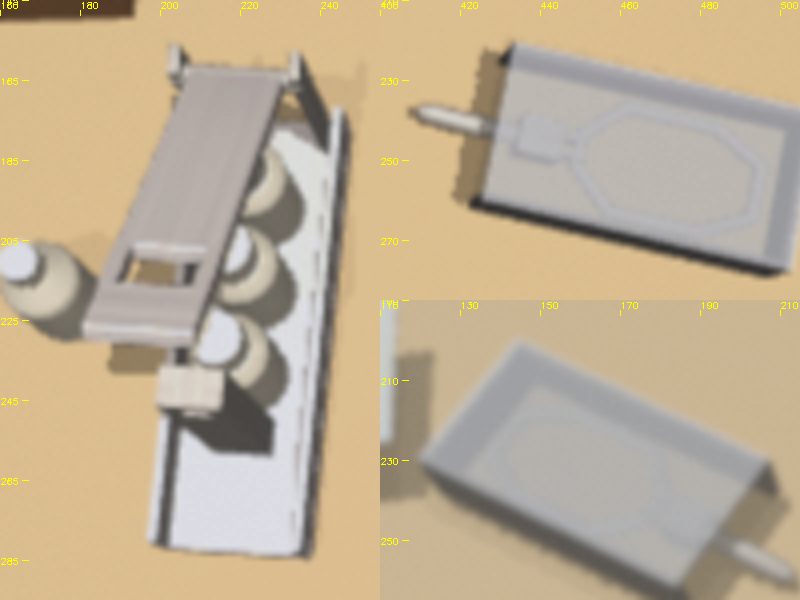

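View pics/c2.png

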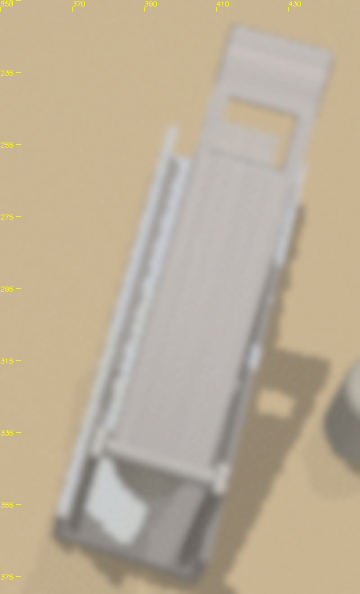

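Run:
```python
from h import *
t=robot.camera("top"); s=robot.camera("scene")
T=lambda x,y:(160+x/4,145+y/4); B=lambda x,y:(400+(x-380)/4,210+y/4); S=lambda x,y:(350+x/3.6,215+y/3.6); D=lambda x,y:(110+(x-380)/4,190+(y-300)/4)
P=np.array([onz(t,*T(*p),.157) for p in[(160,367),(225,367),(222,412),(157,408)]]); print(P,P.mean(0))
a,b=onz(t,*T(345,120),.02),onz(t,*T(308,556),.02); print("wall",a,b,np.linalg.norm(a-b),np.arctan2(*(a-b)[1::-1]))
a,b=onz(t,*T(163,410),.02),onz(t,*T(150,543),.02); print("wall",a,b,np.arctan2(*(a-b)[1::-1]))
for n,p,q in [("endL",(86,320),(230,25)),("endR",(195,331),(332,50))]: print(n,tri(t,T(*p),s,S(*q)))  # may be swapped
for n,p,q in [("endL",(86,320),(332,50)),("endR",(195,331),(230,25))]: print(n,tri(t,T(*p),s,S(*q)))
print("tip",tri(t,B(414,112),s,D(793,575)),onz(t,*B(414,112),.011))
print("head",[onz(t,*B(x,y),.02) for x,y in((518,117),(572,122),(568,160),(512,155))])
print("ringend",onz(t,*B(757,185),.015))
print("cover roof",[onz(t,*B(x,y),.039) for x,y in((513,42),(482,203),(785,272))])
for n,u,v,z,r in [("a",408,173,.105,0),("b",376,274,.105,0),("c",165,210,.105,0)]: print(n,onz(t,u,v,z))
```

```text
[[0.60161681 0.21688719 0.157     ]
 [0.60081246 0.18511262 0.157     ]
 [0.57853237 0.18639873 0.157     ]
 [0.58130489 0.21808217 0.157     ]] [0.59056663 0.20162018 0.157     ]
wall [0.7707444  0.14510137 0.02      ] [0.52230248 0.16590168 0.02      ] 0.2493111290469326 -0.0835282454676537
wall [0.6057067  0.24661597 0.02      ] [0.53159809 0.25281458 0.02      ] -0.08344802782519022
endL (array([0.59984241, 0.19738144, 0.28433694]), np.float64(0.043190694985790985))
endR (array([0.59596992, 0.20384129, 0.25465902]), np.float64(0.04865565508513066))
endL (array([0.59999318, 0.22504577, 0.26806468]), np.float64(0.0028199294589444025))
endR (array([0.59470059, 0.17736575, 0.26487828]), np.float64(0.0009673529757316539))
tip (array([ 0.6183461 , -0.21824662,  0.00617811]), np.float64(0.0009073698104709084)) [ 0.61729939 -0.21688021  0.011     ]
head [array([ 0.61126769, -0.27257328,  0.02      ]), array([ 0.60769422, -0.30224424,  0.02      ]), array([ 0.58640126, -0.29859738,  0.02      ]), array([ 0.58997717, -0.26791353,  0.02      ])]
ringend [ 0.57060535 -0.40327114  0.015     ]
cover roof [array([ 0.64955705, -0.26789335,  0.039     ]), array([ 0.56077344, -0.24555449,  0.039     ]), array([ 0.51926817, -0.40575116,  0.039     ])]
a [ 0.73758329 -0.20561216  0.105     ]
b [ 0.52639598 -0.12929343  0.105     ]
c [0.67097837 0.30251444 0.105     ]
```

The scene picture shows the arm base at the top, the cover on the left with the pin tip showing at about (213,258), and the carrier at about (405,310) with its bar raised. In the top picture the post top is at (208,242), the pin tip at (408,238) and the bar's free end at (195,226).

The measurements agree with the sizes given:
- **Pin:** tip to ring end is 192 mm.
- **Tray:** 249 mm long.
- **Bar:** hinge to free end is about 217 mm.

I'll shut the bar first.

Add to h.py:
```python
def st():
    o=robot.get_obs(); r=R.from_quat(o["tool_rot"]); X=r.apply([1,0,0]); return o,r,np.arctan2(X[1],X[0])
def go(x,y,z,yaw=None):
    o,r,w=st(); d=r.inv().apply(np.array([x,y,z])-o["position"]); t=0 if yaw is None else -((yaw-w+np.pi)%(2*np.pi)-np.pi)
    print("t%.1f d"%o["time"],d.round(4),"turn %.3f"%t,"yaw %.3f"%w,"n>=%d"%np.ceil(max(np.linalg.norm(d)/.0417,abs(t)/.125)))
```

```text
(no output)
```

>>> {"method": "tcp_steps", "body": {
  "ticks": {"rows":[[0,0,-0.035,0],[0,0,-0.035,0],[-0.0358,-0.0149,0,0],[-0.0358,-0.0149,0,0],[-0.0358,-0.0149,0,0],[-0.0358,-0.0149,0,0],[-0.0358,-0.0149,0,0],[-0.0358,-0.0149,0,0],[-0.0358,-0.0149,0,0],[-0.0358,-0.0149,0,0],[-0.0358,-0.0149,0,0],[-0.0358,-0.0149,0,0],[-0.0358,-0.0149,0,0],[-0.0358,-0.0149,0,0],[-0.0358,-0.0149,0,0],[-0.0358,-0.0149,0,0],[-0.0358,-0.0149,0,0],[0,0,0,0],[0,0,0,0]]},
  "jaw": 0
}}

```text
time: 1.88
position: [0.642, 0.1955, 0.2917]
tool_rot: [0.172, 0.985, -0.0, -0.0]
ft_force: [0.4, 0.6, -0.5]
grip_width: 0.0004
grip_force: 0.0
```

```bash
python3 -c "
from h import *
go(.6404,.1974,.24)"
```

```text
t1.9 d [0.0021 0.0012 0.0517] turn 0.000 yaw 2.795 n>=2
```

>>> {"method": "tcp_steps", "body": {
  "ticks": {"rows":[[0,0,0.025,0],[0,0,0.025,0],[0,0,0.012,0],[0,0,0.012,0],[0,0,0.012,0],[0,0,0.012,0],[0,0,0.012,0],[0,0,0.012,0],[0,0,0.012,0],[0,0,0.012,0],[0,0,0.01,0],[0,0,0.006,0],[0,0,0.004,0],[0,0,0.001,0],[0,0,0,0]]}
}}

```text
time: 3.13
position: [0.6401, 0.1975, 0.1283]
tool_rot: [0.17, 0.985, -0.0, -0.0]
ft_force: [-5.9, -1.2, 14.4]
grip_width: 0.0005
grip_force: 7.2
```

```bash
python3 -c "
from h import *
go(.6404,.1974,.128)"
```

```text
t3.1 d [-0.0004 -0.      0.0003] turn 0.000 yaw 2.799 n>=1
```

>>> {"method": "tcp_steps", "body": {
  "ticks": {"rows":[[0,0,-0.033,0],[0,0,-0.033,0],[0,0,-0.033,0],[0,0,-0.033,0],[-0.01,-0.0348,0,0],[-0.01,-0.0348,0,0],[-0.01,-0.0348,0,0],[-0.01,-0.0348,0,0],[-0.01,-0.0348,0,0],[-0.01,-0.0348,0,0],[-0.01,-0.0348,0,0],[-0.01,-0.0348,0,0],[-0.01,-0.0348,0,0],[-0.01,-0.0348,0,0],[-0.01,-0.0348,0,0],[-0.01,-0.0348,0,0]]},
  "jaw": 0.04,
  "grip_force": 20
}}

```text
time: 4.47
position: [0.6132, -0.2381, 0.2574]
tool_rot: [0.171, 0.985, -0.0, 0.0]
ft_force: [1.1, -0.2, 0.5]
grip_width: 0.0401
grip_force: 0.0
```

>>> {"method": "tcp_steps", "body": {
  "ticks": {"rows":[[0,0,0,0.123],[0,0,0,0.123],[0,0,0,0.123],[0,0,0,0.123],[0,0,0,0.123],[0,0,0,0.123],[0,0,0,0.123],[0,0,0,0.123],[0,0,0,0.123],[0,0,0,0.123],[0,0,0,0.123],[0,0,0,0.123],[0,0,0,0]]}
}}

```text
time: 5.55
position: [0.6135, -0.2363, 0.2573]
tool_rot: [0.79, 0.613, 0.0, 0.0]
ft_force: [0.1, -0.6, -0.5]
grip_width: 0.0397
grip_force: 0.0
```

Run:
```python
from h import *
go(.6129,-.2369,.26,1.322)
w=robot.camera("wrist"); t=robot.camera("top"); s=robot.camera("scene")
print({k:v for k,v in w.items() if k!="img"})
np.savez("w1.npz",**w)
o=np.zeros((600,800,3),np.uint8); o[:480,:640]=cv2.convertScaleAbs(w["img"][:,:,::-1],alpha=1.3)
o[:200,640:]=crop(s["img"],175,280,40,50,4); o[200:400,640:]=crop(s["img"],245,195,40,50,4)
o[400:600,640:]=crop(t["img"],180,215,40,50,4)
cv2.imwrite("pics/w1.png",o)
```

```text
t5.5 d [-0.0008 -0.0004 -0.0027] turn -0.001 yaw 1.321 n>=1
{'fx': 419.88486942207834, 'fy': 419.88486942207834, 'cx': 317.61531126296757, 'cy': 242.40174897708837, 'xyz': array([ 0.63129384, -0.16192802,  0.41990602]), 'attitude': array([ 0.98233238, -0.12369848, -0.0167539 ,  0.13943127])}
```

View pics/w1.png

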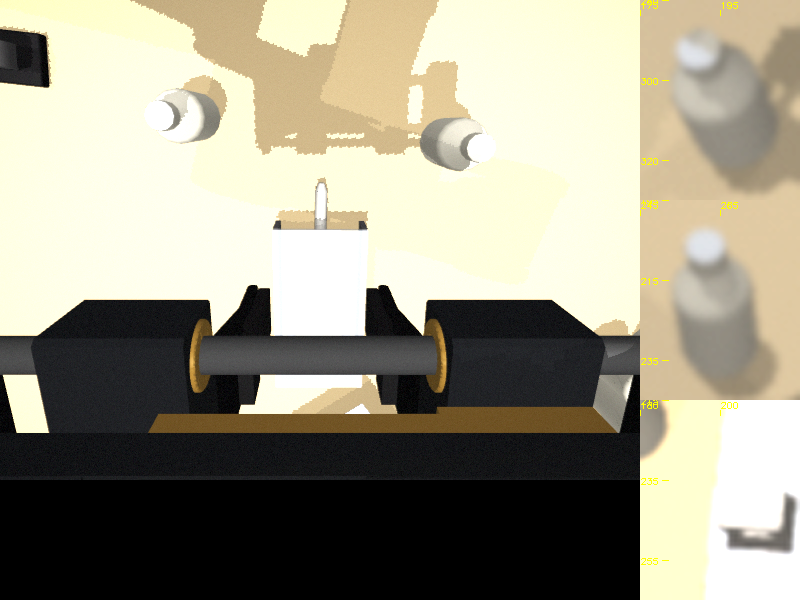

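Run:
```python
from h import *
w=dict(np.load("w1.npz")); 
tip=onz(w,321,180,.011); m=onz(w,321,229,.011); print(tip,m,np.linalg.norm(tip-m),np.arctan2(*(tip-m)[1::-1]))
c1=onz(w,276,229,.039);c2=onz(w,366,229,.039);print("mouth",c1,c2,(c1+c2)/2)
b=onz(w,160,115,.105);a=onz(w,481,148,.105);print(a,b)
t=robot.camera("top");print(proj(t,[a,b]),onz(t,405.5,176,.105))
u=np.array([np.cos(1.322),np.sin(1.322)]);n=np.array([u[1],-u[0]])
for q in(a,b): d=q[:2]-tip[:2]; print("along",d@u,"perp",d@n)
```

```text
[ 0.62142594 -0.21641412  0.011     ] [ 0.60936285 -0.26404182  0.011     ] 0.04913161779607803 1.3227340699932124
mouth [ 0.57007729 -0.24660411  0.039     ] [ 0.65166612 -0.26749861  0.039     ] [ 0.6108717  -0.25705136  0.039     ]
[ 0.74314559 -0.21027257  0.105     ] [ 0.52323487 -0.1301439   0.105     ]
[[410.08028042 170.39616555]
 [376.48919248 275.53929306]] [ 0.731192   -0.20003693  0.105     ]
along 0.035924389684926394 perp 0.11645956389803017
along 0.0594355951836153 perp -0.11641067822724363
```

Bottle caps are at (160,115) and (481,148) in the wrist picture, and the pin tip is at (321,180). The bottles stand evenly, about 116 mm either side of the pin's axis, so the gripper body can just pass between them. I'll grip the shank.

```bash
python3 -c "
from h import *
go(.6156,-.2361,.008,1.322)"
```

```text
t5.8 d [0.0006 0.0022 0.2494] turn 0.003 yaw 1.325 n>=6
```

>>> {"method": "tcp_steps", "body": {
  "ticks": {"rows":[[0,0.002,0.038,0.003],[0,0,0.038,0],[0,0,0.038,0],[0,0,0.038,0],[0,0,0.038,0],[0,0,0.03,0],[0,0,0.02,0],[0,0,0.009,0],[0,0,0,0]]}
}}

```text
time: 6.5
position: [0.6138, -0.2357, 0.006]
tool_rot: [0.79, 0.613, -0.001, -0.002]
ft_force: [-0.5, 0.1, -0.2]
grip_width: 0.0399
grip_force: 0.0
```

>>> {"method": "tcp_steps", "body": {
  "ticks": {"rows":[[0,0,0,0],[0,0,0,0],[0,0,0,0],[0,0,0,0],[0,0,0,0],[0,0,0,0]]},
  "jaw": 0.0,
  "grip_force": 25
}}

```text
time: 7.0
position: [0.6158, -0.2367, 0.0096]
tool_rot: [0.79, 0.613, 0.0, 0.001]
ft_force: [-0.6, -0.0, 0.5]
grip_width: 0.0107
grip_force: 25.0
```

>>> {"method": "tcp_steps", "body": {
  "ticks": {"rows":[[0.01,0,0,0],[0.015,0,0,0],[0.02,0,0,0],[0.015,0,0,0],[0,0,0,0]]}
}}

```text
time: 7.42
position: [0.631, -0.1739, 0.0089]
tool_rot: [0.789, 0.614, 0.001, -0.001]
ft_force: [1.4, 4.4, 4.7]
grip_width: 0.0113
grip_force: 25.0
```

Run:
```python
from h import *
print(st()[2])
t=robot.camera("top")
o=crop(t["img"],350,155,160,130,5); cv2.imwrite("pics/p1.png",o[:600,:800])
```

```text
1.3229066353441692
```

View pics/p1.png

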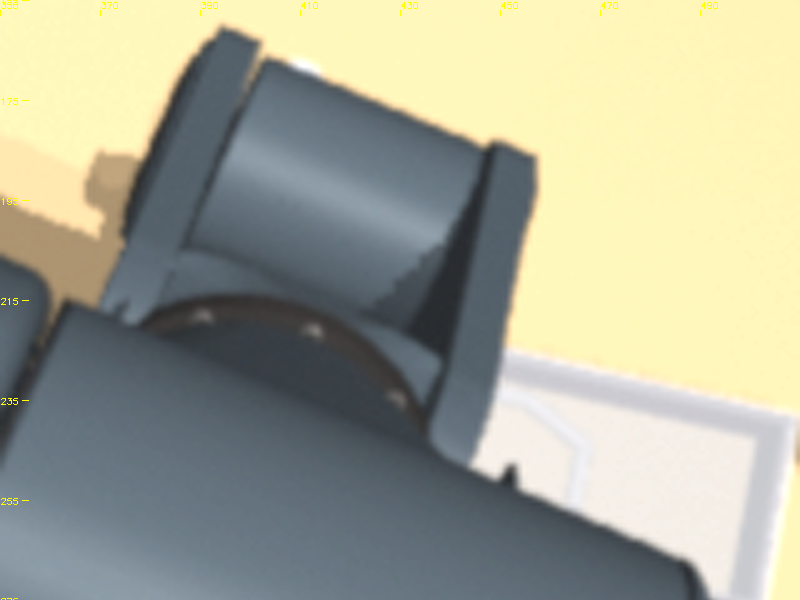

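The arm hides the pin, but the ring's far edge in the cover has moved from column 494 to about 466, so the pin is following the gripper.

>>> {"method": "tcp_steps", "body": {
  "ticks": {"rows":[[0.015,0,0,0],[0.02,0,0,0],[0.02,0,0,0],[0.02,0,0,0],[0.02,0,0,0],[0.015,0,0,0],[0.008,0,0,0],[0,0,0,0]]}
}}

```text
time: 8.13
position: [0.66, -0.0617, 0.0087]
tool_rot: [0.79, 0.613, 0.001, -0.0]
ft_force: [1.8, 3.3, 4.8]
grip_width: 0.0111
grip_force: 25.0
```

Run:
```python
from h import *
print(st()[2])
t=robot.camera("top"); s=robot.camera("scene"); w=robot.camera("wrist")
o=np.zeros((600,800,3),np.uint8)
o[:300,:400]=cv2.resize(w["img"][:,:,::-1],(400,300))
o[:300,400:]=crop(s["img"],150,170,200,150,2); o[300:,:400]=crop(t["img"],330,140,200,150,2)
cv2.imwrite("pics/p2.png",o)
```

```text
1.3207435513891317
```

View pics/p2.png

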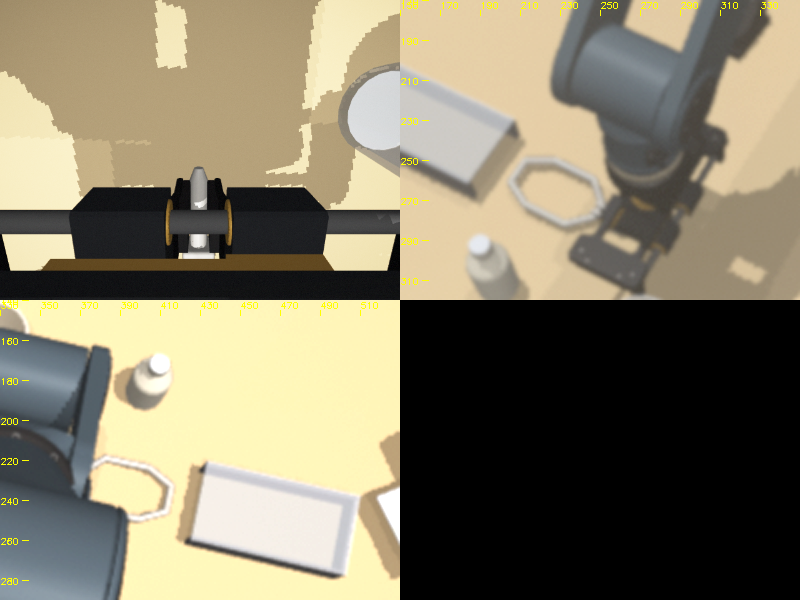

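The pin is wholly out: the ring, at about (238,263) in the scene picture, is clear of the mouth. The bottles have not moved. The wrist view has the tip at about (318,272) at full scale and the beaker rim close on the right, so I'll check where both are before moving.

Run:
```python
from h import *
w=robot.camera("wrist"); o,r,y=st(); print(o["position"])
tip=onz(w,318,268,.011); print("tip",tip, "rel tool",r.inv().apply(tip-o["position"]))
s=robot.camera("scene");t=robot.camera("top")
print("beaker wrist rim left",onz(w,545,185,.09),"scene",onz(s,270,335,.09),"top",onz(t,328,159,.09))
```

```text
[ 0.65972029 -0.06371514  0.00880451]
tip [ 0.66381781 -0.04451541  0.011     ] rel tool [ 0.01961792 -0.00082165 -0.00216828]
beaker wrist rim left [ 0.71767863 -0.01182477  0.09      ] scene [ 0.78769633 -0.03765099  0.09      ] top [ 0.77822952 -0.03956048  0.09      ]
```

>>> {"method": "tcp_steps", "body": {
  "ticks": {"rows":[[0,0,0,0],[0,0,0,0],[0,0,0,0],[-0.02,0,0,0],[-0.02,0,0,0],[-0.009,0,0,0],[0,0,0.005,0],[0,0,0,0]]},
  "jaw": 0.045
}}

```text
time: 9.1
position: [0.6464, -0.1119, 0.0024]
tool_rot: [0.791, 0.612, -0.0, -0.001]
ft_force: [-0.2, 0.8, -0.2]
grip_width: 0.0442
grip_force: 0.0
```

>>> {"method": "tcp_steps", "body": {
  "ticks": {"rows":[[0,0,0,0],[0,0,0,0],[0,0,0,0],[0,0,0,0],[0,0,0,0]]},
  "jaw": 0.0,
  "grip_force": 40
}}

```text
time: 9.52
position: [0.6475, -0.1109, 0.0037]
tool_rot: [0.79, 0.613, 0.0, 0.0]
ft_force: [1.0, 0.7, -0.2]
grip_width: 0.0215
grip_force: 40.0
```

Run:
```python
from h import *
w=robot.camera("wrist"); o,r,y=st(); print(o["position"],o["ft_force"])
s=robot.camera("scene")
i=np.zeros((600,800,3),np.uint8);i[:480,:640]=w["img"][:,:,::-1]; i[480:600,:]=0
i[480:,:320]=crop(s["img"],210,230,160,60,2)
i[320:600,640:]=crop(s["img"],250,315,40,70,4)
cv2.imwrite("pics/p3.png",i); np.savez("w3.npz",**w)
```

```text
[ 0.64749912 -0.1109304   0.00365191] [1.11967278 0.80063467 0.24665587]
```

View pics/p3.png

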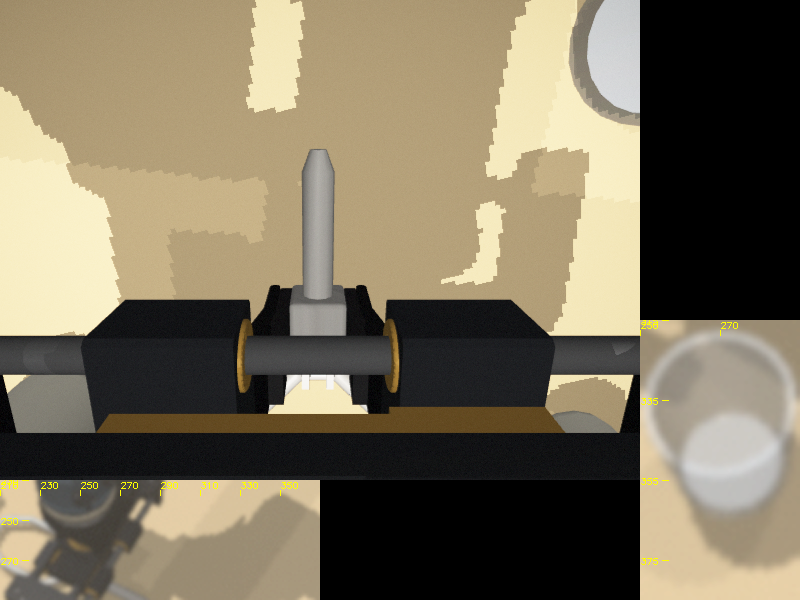

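```bash
python3 -c "
from h import *
w=dict(np.load('w3.npz')); o,r,y=st(); print(y)
for p,z in(((318,150),.013),((318,290),.022)): print(r.inv().apply(onz(w,*p,z)-o['position']))"
```

```text
1.3200780760039603
[ 0.06647094 -0.00081658 -0.00932166]
[ 0.01637962 -0.00080396 -0.01834264]
```

>>> {"method": "tcp_steps", "body": {
  "ticks": {"rows":[[0,0,-0.01,0],[0,0,-0.025,0],[0,0,-0.035,0],[0,0,-0.035,0],[0,0,-0.035,0],[0,0,-0.035,0],[0,0,-0.035,0],[0,0,-0.03,0],[0,0,0,0]]}
}}

```text
time: 10.37
position: [0.6511, -0.1128, 0.2523]
tool_rot: [0.79, 0.613, 0.004, 0.006]
ft_force: [0.7, -0.3, -0.6]
grip_width: 0.0213
grip_force: 40.0
```

>>> {"method": "tcp_steps", "body": {
  "ticks": {"rows":[[0.0226,-0.0195,0,0],[0.0226,-0.0195,0,0],[0.0226,-0.0195,0,0],[0.0226,-0.0195,0,0],[0.0226,-0.0195,0,0],[0.0226,-0.0195,0,0],[0.0226,-0.0195,0,0],[0.0226,-0.0195,0,0],[0.0226,-0.0195,0,0],[0.0226,-0.0195,0,0],[0.0226,-0.0195,0,0],[0.0226,-0.0195,0,0],[0,0,0,0.1171],[0,0,0,0.1171],[0,0,0,0.1171],[0,0,0,0.1171],[0,0,0,0.1171],[0,0,0,0.1171]]}
}}

```text
time: 11.87
position: [0.4872, 0.2091, 0.2432]
tool_rot: [0.954, 0.301, -0.001, 0.0]
ft_force: [0.7, 0.1, -1.7]
grip_width: 0.0216
grip_force: 40.0
```

>>> {"method": "tcp_steps", "body": {
  "ticks": {"rows":[[0,0,0,0.1171],[0,0,0,0.1171],[0,0,0,0.1171],[0,0,0,0.1171],[0,0,0,0.1171],[0,0,0,0.1171],[0,0,0,0],[0,0,0,0]]}
}}

```text
time: 12.53
position: [0.4875, 0.2091, 0.2433]
tool_rot: [0.999, -0.041, -0.0, 0.0]
ft_force: [0.1, 0.6, -1.9]
grip_width: 0.0218
grip_force: 40.0
```

```bash
python3 -c "
from h import *
go(.488,.2102,.133,-.0835)"
```

```text
t12.5 d [ 0.0005 -0.0012  0.1103] turn 0.001 yaw -0.082 n>=3
```

>>> {"method": "tcp_steps", "body": {
  "ticks": {"rows":[[0,-0.001,0.035,0],[0,0,0.035,0],[0,0,0.025,0],[0,0,0.013,0],[0,0,0.002,0],[0,0,0,0],[0,0,0,0]]}
}}

```text
time: 13.12
position: [0.4889, 0.2104, 0.1343]
tool_rot: [0.999, -0.042, 0.001, -0.0]
ft_force: [-0.5, 0.6, -1.6]
grip_width: 0.0217
grip_force: 40.0
```

Run:
```python
from h import *
w=robot.camera("wrist"); o,r,y=st(); print(o["position"],y)
np.savez("w4.npz",**w); s=robot.camera("scene"); np.savez("s4.npz",**s)
i=np.zeros((600,800,3),np.uint8); i[:400,:]=crop(w["img"],210,100,200,100,4)
i[400:,:]=crop(s["img"],340,210,160,40,5)
p=[proj(w,o["position"]+r.apply([.069,0,-.008]))]
c=R.from_euler('z',-.0835); O=np.array([.6504,.1966,0])
P=[O+c.apply([x,yy,.157]) for x in(-.07,-.05) for yy in(.016,-.016)]
print(p,proj(w,np.array(P)))
cv2.imwrite("pics/p4.png",i)
```

```text
[0.4891964  0.21050514 0.13475037] -0.0845094223941654
[array([318.15055932, 138.71354295])] [[267.51335994  64.59558883]
 [370.92589227  64.48367647]
 [265.23210302  -8.15703754]
 [373.22910001  -8.29447113]]
```

View pics/p4.png

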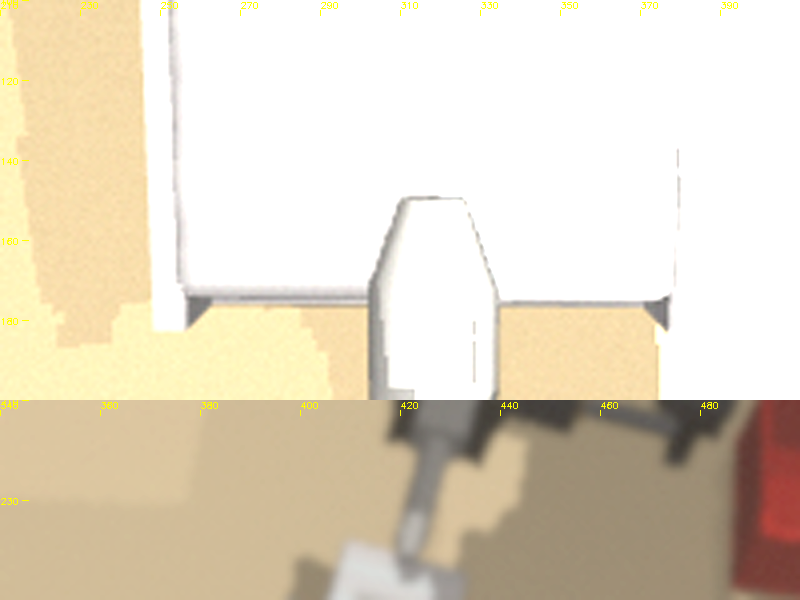

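Pin tip is at about (318,149) in the wrist image, pointing straight. The bar's end edge runs from (256,172) to (377,174), centred at about 317. Next I measure the post edges in the same image.

Run:
```python
from h import *
w=dict(np.load("w4.npz")); o,r,y=st(); g=w["img"].astype(float).mean(2)
for v in(20,35,50,60): 
    row=g[v-2:v+3].mean(0); d=np.abs(np.gradient(cv2.GaussianBlur(row[None],(1,1),0)[0])); k=[i for i in range(225,420) if d[i]>3 and d[i]>=d[i-1] and d[i]>=d[i+1]]; print(v,[(i,int(row[i-3]),int(row[i+3])) for i in k])
col=g[:,300:304].mean(1); print([int(x) for x in col[40:110:2]])
f=lambda u,v,z:r.inv().apply(onz(w,u,v,z)-o["position"]).round(4)
print("bar",f(256.25,172.5,.128),f(377.5,174.5,.128),"tip",f(318,149,.141),"shank",f(318.5,185,.147))
```

```text
20 [(231, 215, 151), (242, 148, 203), (248, 203, 243), (254, 243, 187), (263, 187, 235), (370, 236, 244), (393, 243, 205)]
35 [(233, 216, 148), (242, 150, 205), (249, 205, 244), (256, 244, 187), (264, 188, 237), (393, 244, 206)]
50 [(235, 215, 148), (243, 151, 206), (249, 206, 245), (258, 244, 190), (264, 190, 236), (392, 244, 207)]
60 [(227, 178, 207), (233, 207, 136), (243, 137, 206), (249, 206, 245), (259, 245, 204), (269, 193, 70), (296, 71, 174), (328, 170, 136), (331, 126, 163), (338, 161, 70), (366, 72, 245), (391, 245, 208)]
[240, 240, 240, 240, 240, 241, 241, 241, 118, 73, 217, 239, 239, 70, 73, 73, 73, 73, 75, 72, 65, 64, 66, 191, 238, 246, 246, 246, 245, 246, 246, 246, 246, 246, 246]
bar [ 0.0553 -0.0247  0.0071] [0.0545 0.0238 0.0071] tip [ 0.0653 -0.     -0.0059] shank [ 0.0531  0.0001 -0.0119]
```

Run:
```python
from h import *
w=dict(np.load("w4.npz")); o,r,y=st()
f=lambda u,v,z:r.inv().apply(onz(w,u,v,z)-o["position"]).round(4)
print(o["position"],f(317,56.5,.157),f(317,60,.148),"bar exp",.053+.004)
s=dict(np.load("s4.npz"));print(go(.5808,.2024,.134,-.0835))
```

```text
[0.48921471 0.21052988 0.13491619] [ 0.0941 -0.0004 -0.0218] [ 0.0943 -0.0004 -0.0128] bar exp 0.056999999999999995
t13.2 d [0.0919 0.0004 0.0012] turn -0.001 yaw -0.085 n>=3
None
```

>>> {"method": "tcp_steps", "body": {
  "ticks": {"rows":[[0,-0.0005,0.0008,0],[0.01,0,0,0],[0.01,0,0,0],[0.006,0,0,0],[0.006,0,0,0],[0.006,0,0,0],[0.006,0,0,0],[0,0,0,0]]}
}}

```text
time: 13.88
position: [0.5339, 0.2068, 0.1328]
tool_rot: [0.999, -0.043, 0.001, -0.0]
ft_force: [0.3, 0.4, -1.2]
grip_width: 0.022
grip_force: 40.0
```

```bash
python3 -c "
from h import *
go(.5808,.2024,.134,-.0835)"
```

```text
t13.9 d [ 0.0472  0.0004 -0.0012] turn -0.002 yaw -0.086 n>=2
```

The tip has entered the hole with no force. I'll push it home.

>>> {"method": "tcp_steps", "body": {
  "ticks": {"rows":[[0.006,0,0,0],[0.006,0,0,0],[0.006,0,0,0],[0.006,0,0,0],[0.004,0,0,0],[0.003,0,0,0],[0,0,0,0]]}
}}

```text
time: 14.47
position: [0.5638, 0.2043, 0.1328]
tool_rot: [0.999, -0.043, 0.0, -0.0]
ft_force: [-0.3, 0.9, -1.7]
grip_width: 0.0216
grip_force: 40.0
```

>>> {"method": "tcp_steps", "body": {
  "ticks": {"rows":[[0.002,0,0,0],[0.002,0,0,0],[0.002,0,0,0],[0,0,0,0]]}
}}

```text
time: 14.8
position: [0.5693, 0.2039, 0.1328]
tool_rot: [0.999, -0.043, 0.0, -0.0]
ft_force: [-0.3, 0.1, -1.2]
grip_width: 0.0215
grip_force: 40.0
```

>>> {"method": "tcp_steps", "body": {
  "ticks": {"rows":[[0.002,0,0,0],[0.001,0,0,0],[0,0,0,0]]}
}}

```text
time: 15.05
position: [0.5721, 0.2036, 0.1328]
tool_rot: [0.999, -0.043, 0.0, -0.0]
ft_force: [-0.0, -0.1, -1.0]
grip_width: 0.0215
grip_force: 40.0
```

>>> {"method": "tcp_steps", "body": {
  "ticks": {"rows":[[0.001,0,0,0],[0.001,0,0,0],[0,0,0,0]]},
  "lines": "2,4"
}}

```text
position: [0.5732, 0.2034, 0.1326]
tool_rot: [0.999, -0.043, -0.001, 0.0]
ft_force: [-0.9, 0.2, 0.5]
```

>>> {"method": "tcp_steps", "body": {
  "ticks": {"rows":[[0.001,0,0,0],[0.001,0,0,0],[0,0,0,0]]},
  "lines": "2,4"
}}

```text
position: [0.5734, 0.2033, 0.1325]
tool_rot: [0.999, -0.043, -0.003, 0.0]
ft_force: [-6.5, 0.4, 1.8]
```

Contact at the shoulder. I'll let go, rise, and back off to see the ring.

>>> {"method": "tcp_steps", "body": {
  "ticks": {"rows":[[0,0,0,0],[0,0,0,0],[0,0,0,0],[0,0,0,0],[0,0,-0.01,0],[0,0,-0.03,0],[0,0,-0.04,0],[0,0,-0.04,0],[0,0,-0.04,0],[-0.04,0,0,0],[-0.04,0,0,0],[-0.04,0,0,0],[-0.04,0,0,0],[0,0,0,0],[0,0,0,0]]},
  "jaw": 0.05
}}

```text
time: 16.8
position: [0.4151, 0.2169, 0.2941]
tool_rot: [0.999, -0.042, 0.001, -0.0]
ft_force: [0.7, 0.1, -0.1]
grip_width: 0.0502
grip_force: 0.0
```

Run:
```python
from h import *
w=robot.camera("wrist"); s=robot.camera("scene"); np.savez("w5.npz",**w);np.savez("s5.npz",**s)
i=np.zeros((600,800,3),np.uint8); i[:480,:560]=cv2.convertScaleAbs(w["img"][:,40:600,::-1],alpha=.9)
i[:480,560:]=crop(s["img"],400,195,60,120,4)
i[480:,:480]=crop(w["img"],240,210,160,40,3)
cv2.imwrite("pics/p5.png",i)
```

```text
(no output)
```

View pics/p5.png

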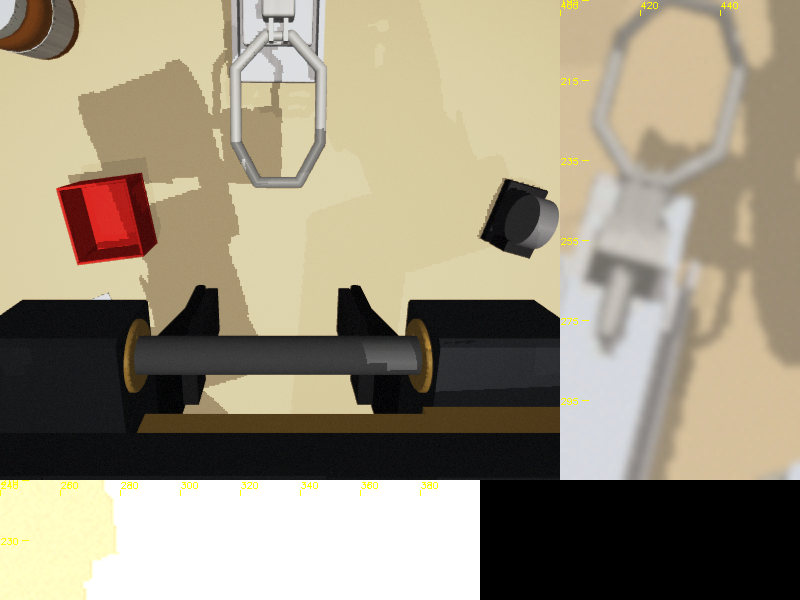

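Run:
```python
from h import *
w=dict(np.load("w5.npz"));s=dict(np.load("s5.npz"));o,r,y=st()
g=s["img"].astype(float).mean(2); print(g[184:206,431].astype(int)); print(g[187:203:2,418:446:2].astype(int))
g=w["img"].astype(float).mean(2); print(g[170:194,318].astype(int))
for v in(195,196,197): print(tri(w,(318,182.5),s,(431,v)))
for z in(.125,.133,.141): print(z,onz(w,318,182.5,z),onz(s,431,196,z))
print("hinge",onz(w,318,36,.141))
c=R.from_euler('z',-.0835); print(np.array([.6504,.1966,0])+c.apply([-.206,0,.141]))
```

```text
[118 119 118 118 118 118 117 116 110 101  93  87  86  97 110 117 119 119
 118 118 119 118]
[[112 115 118 118 118 118 118 118 118 118 118 118 117 118]
 [114 117 118 118 118 118 119 118 118 118 118 117 118 117]
 [115 118 118 112 110 113 116 117 118 118 118 117 118 117]
 [116 118 111  95  92  94  99 103 108 112 116 117 117 117]
 [116 112  95  87  85  84  86  88  91  94  99 107 113 117]
 [110  93  84  89 103 107 101  94  87  82  84  84  97 115]
 [ 91  82  92 110 117 118 117 116 112 107  91  78  87 111]
 [ 83  93 111 118 119 119 118 118 118 117 113  85  82 105]]
[160 163 160 159 158 161 155 115 134 153 165 181 195 182 166 153 139 130
 193 225 225 224 225 224]
(array([0.44753534, 0.21278902, 0.15017694]), np.float64(0.00308801776128634))
(array([0.44704237, 0.21315834, 0.1462296 ]), np.float64(0.0024327299940782895))
(array([0.44654734, 0.21352993, 0.14225923]), np.float64(0.0017731611047721047))
0.125 [0.44431976 0.21460345 0.125     ] [0.43126737 0.21409349 0.125     ]
0.133 [0.445414   0.21451216 0.133     ] [0.43714117 0.21328819 0.133     ]
0.141 [0.44650825 0.21442086 0.141     ] [0.44301498 0.21248289 0.141     ]
hinge [0.54662124 0.20601075 0.141     ]
[0.44511772 0.21378102 0.141     ]
```

The pin is home and the ring trails behind it, with its end at (318,182) in the wrist view. Triangulated, that is (0.4465, 0.214, 0.143), which matches the nominal position. I'll turn and take the wire.

>>> {"method": "tcp_steps", "body": {
  "ticks": {"rows":[[0,0,0,-0.1208],[0,0,0,-0.1208],[0,0,0,-0.1208],[0,0,0,-0.1208],[0,0,0,-0.1208],[0,0,0,-0.1208],[0,0,0,-0.1208],[0,0,0,-0.1208],[0,0,0,-0.1208],[0,0,0,-0.1208],[0,0,0,-0.1208],[0,0,0,-0.1208],[0,0,0,-0.1208],[0,0,0,0],[0,0,0,0]]},
  "lines": "1,3"
}}

```text
time: 18.15
position: [0.4184, 0.2168, 0.293]
tool_rot: [0.738, 0.675, 0.001, 0.001]
```

```bash
python3 -c "
from h import *
go(.4465,.214,.133,1.487)"
```

```text
t18.1 d [-0.0003  0.0279  0.16  ] turn -0.006 yaw 1.481 n>=4
```

>>> {"method": "tcp_steps", "body": {
  "ticks": {"rows":[[0,0.028,0,0],[0,0,0.035,0],[0,0,0.035,0],[0,0,0.035,0],[0,0,0.03,0],[0,0,0.02,0],[0,0,0.005,0],[0,0,0,0],[0,0,0,0]]},
  "lines": "1,4"
}}

```text
time: 18.9
position: [0.4456, 0.2147, 0.1333]
tool_rot: [0.737, 0.676, 0.001, 0.0]
ft_force: [-0.1, 0.5, 0.1]
```

```bash
python3 -c "
from h import *
go(.4465,.214,.133,1.487)"
```

```text
t18.9 d [-0.0006  0.0009  0.0003] turn -0.003 yaw 1.484 n>=1
```

>>> {"method": "tcp_steps", "body": {
  "ticks": {"rows":[[0,0,0,0],[0,0,0,0],[0,0,0,0],[0,0,0,0],[0,0,0,0],[0,0,0,0]]},
  "jaw": 0.0,
  "grip_force": 6
}}

```text
time: 19.4
position: [0.4444, 0.2146, 0.1331]
tool_rot: [0.737, 0.676, 0.0, 0.0]
ft_force: [1.1, -0.3, -0.7]
grip_width: 0.018
grip_force: 0.0
```

>>> {"method": "tcp_steps", "body": {
  "ticks": {"rows":[[0,0,0,0],[0,0,0,0],[0,0,0,0],[0,0,0,0]]},
  "jaw": 0.0,
  "grip_force": 8
}}

```text
time: 19.73
position: [0.4446, 0.2145, 0.1328]
tool_rot: [0.737, 0.676, 0.0, 0.0]
ft_force: [0.7, 1.0, -0.9]
grip_width: 0.0075
grip_force: 8.0
```

>>> {"method": "tcp_steps", "body": {
  "ticks": {"rows":[[0,0.0011,-0.0149,0],[0,0.0034,-0.0147,0],[0,0.0055,-0.0139,0],[0,0.0075,-0.013,0],[0,0.0093,-0.0117,0],[0,0.011,-0.0101,0],[0,0.0124,-0.0084,0],[0,0,0,0]]}
}}

```text
time: 20.4
position: [0.4972, 0.2103, 0.2209]
tool_rot: [0.737, 0.676, 0.002, 0.001]
ft_force: [1.3, -0.1, -1.0]
grip_width: 0.0077
grip_force: 8.0
```

>>> {"method": "tcp_steps", "body": {
  "ticks": {"rows":[[0,0.0136,-0.0065,0],[0,0.0143,-0.0044,0],[0,0.0148,-0.0021,0],[0,0.015,0,0],[0,0.0148,0.0023,0],[0,0.0143,0.0045,0],[0,0.0135,0.0066,0],[0,0,0,0]]}
}}

```text
time: 21.07
position: [0.5941, 0.2011, 0.2164]
tool_rot: [0.737, 0.676, -0.002, -0.001]
ft_force: [-1.6, 0.1, -1.3]
grip_width: 0.0074
grip_force: 8.0
```

>>> {"method": "tcp_steps", "body": {
  "ticks": {"rows":[[0,0.0123,0.0085,0],[0,0.0109,0.0103,0],[0,0.0093,0.0117,0],[0,0.0074,0.0131,0],[0,0,0,0]]}
}}

```text
time: 21.48
position: [0.635, 0.1976, 0.1721]
tool_rot: [0.737, 0.676, -0.001, -0.0]
ft_force: [3.0, 0.3, 0.8]
grip_width: 0.0073
grip_force: 8.0
```

>>> {"method": "tcp_steps", "body": {
  "ticks": {"rows":[[0,0,0,0],[0,0,0,0],[0,0,0,0],[0,0,0,0],[0,0,-0.02,0],[0,0,-0.03,0],[0,0,-0.04,0],[0,0,-0.04,0],[0,0,-0.04,0],[0,-0.04,0,0],[0,-0.04,0,0],[0,-0.04,0,0],[0,-0.04,0,0],[0,0,0,0],[0,0,0,0]]},
  "jaw": 0.04
}}

```text
time: 22.73
position: [0.4716, 0.2123, 0.3463]
tool_rot: [0.736, 0.677, 0.0, 0.0]
ft_force: [1.2, 0.7, -0.2]
grip_width: 0.0398
grip_force: 0.0
```

Run:
```python
from h import *
s=robot.camera("scene"); a=dict(np.load("s4.npz"))
i=np.zeros((600,800,3),np.uint8); i[:600,:360]=crop(s["img"],380,215,60,100,6); i[:300,360:760]=crop(s["img"],250,180,200,150,2)
t=robot.camera("top"); i[300:600,360:760]=crop(t["img"],120,140,200,150,2)
cv2.imwrite("pics/p6.png",i)
```

```text
(no output)
```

View pics/p6.png

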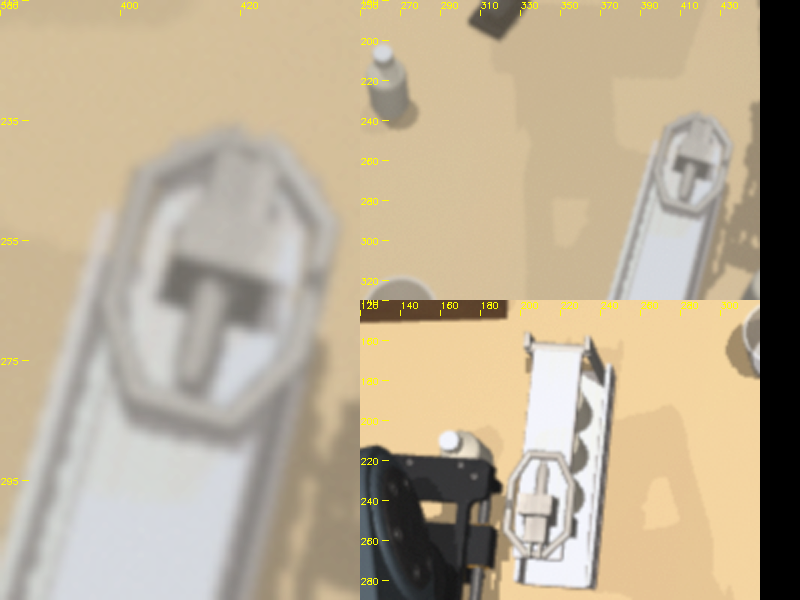

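The ring is shut round the pin's end (scene picture, end at about (415,283)), the bar is level, and the arm is clear of everything.

```bash
python3 -c "
from rig import robot
print(robot.hand_in())"
```

```text
the job is handed in; nothing more can be done
None
```

I handed the job in at about 23 s: bar shut, pin home in the post and ring snapped shut in the last pictures, no bystander seen to move (no verdict was returned), but I miscounted and viewed 11 pictures, one over your limit of 10.

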